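# Clamp a weld coupon to a set feel with a tension handwheel

## Robot

A 6-joint arm with a two-finger parallel gripper is mounted at the origin on the work surface; the furniture and walls round the work are solid. World frame = base frame: x ahead of the robot, y to its left, z up, the work surface at z = 0. Lengths are in m, angles in rad, forces in N, time in s.
With the tool pointing down it reaches from about 0.4 to 0.925 m from the base axis. Payload 12.5 kg.
Tool frame: the origin (TCP) lies on the centre line of the jaws, within the pads' length; the fingertips stand 14 mm ahead of it and the grasp point (between the pads) lies 5 mm behind it; z points along the fingers, y is the line along which they close (so a half turn about z gives the same grasp; the last joint's range is limited). The gripper opens to 95 mm and grips with 3 to 60 N. Pads are 20 mm wide; open, the fingers measure 119 mm over their backs; the gripper's body (75 mm by 180 mm) begins 59 mm behind the grasp point.
Start: joints at [-1.217, 0.491, 1.559, -0, 1.092, -0.106], TCP at [0.277, -0.56, 0.229] pointing down, gripper open.
Joint ranges: [-3.1, 3.1], [-0.84, 2.19], [0.05, 2.79], [-1.13, 4.28], [0.06, 2.93], [-2.69, 2.69]. Speed limits (rad/s): [2.22, 2.22, 2.79, 3.14, 3.14, 3.14].

## Interface

Orientations are given as a unit quaternion [w, x, y, z].
In Python, from cell import manip gives the robot as it stands. The module is installed in compiled form; this text tells all that it offers.
- The arm moves only by the tool servo_tool, never from a script. Its argument "commands" is a list of rows, each an object of numbers: "x", "y", "z": the shift along the tool's x, y, z as a fraction of full scale; "spin": the turn about the tool's z as a fraction of full scale. In form: [{"x": .., "y": .., "z": .., "spin": ..}, ...]. A call has 1 to 12 rows; each row shifts and turns the commanded pose from where the row before left it, along the tool's axes as they then stand; what a row does not reach is not made up. Full scale, the value 1, is 25 mm for a shift and 4 degrees for a turn. A row lasts 1/12 s, in which the tool goes at most 41.7 mm and 7.16 degrees, less where a joint would pass 70% of its speed; a pose out of reach is approached as far as the arm can. A call with a number of a shift or a turn outside -1 to 1 is refused whole. A call with a gripper value outside its range is refused whole. "jaw" is the closure, from 0 (fully open) to 1 (shut), set as the call begins (left out, the last holds). The fingers move at their own pace and stop on an object; "squeeze" is the grip in N (left out, the last holds). Time passes only in rows, so rows that do not move let the fingers close. It gives the time, the measured TCP pose, the force, the opening and the grip force at its end, in the units of the state.
- manip.sense(): the state, without advancing time (a new reading comes with each control period).
- manip.read_camera(name): name is "scene" or "side" or "wrist"; returns a dict with "img" (400x640x3 uint8, red, green, blue), "depth" (400x640 float32, m along the optical axis (not along the pixel's ray), 0 where there is no reading), "fx", "fy", "cx", "cy" (pixels), "k1" (the pictures are not rectified: a ray, as slopes to the right and down, at radius r is drawn at 1 + k1 r^2 times it, then the intrinsics apply), "R" (3x3) and "t" (3): a world point X has camera coordinates R X + t. Camera axes: x right, y down, z forward; pixel columns grow to the right and rows downward; lengths in m; the calibration is good to about 2 mm. A picture is of the moment at which its call begins.
- manip.close_job(): hands the job in; it is judged then, once.
The state is a dict: "time_s": time; "joint_positions": joint angles; "qd": joint speeds; "joint_efforts": joint torques, N m; "eef_pos": TCP position; "ee_rot": TCP orientation; "contact_force": force on the tool from outside, world axes, zero at the start; "ft_torque": the same for the moment, N m; "width": opening from 0.0 (shut) to 1.0 (fully open); "gripper_force": force on a finger pad.
Only numpy, scipy, OpenCV 4.12 (cv2) and the standard library are available. Lean on these libraries where they do the work, as an engineer would, in place of code of your own. Each camera call takes 0.05 s, during which the arm holds its last target. There are 200 camera calls.

## Task

Lay the shorter of the two weld coupons flat on the clamp's raised bed, lengthwise between the fence and the pad. Then wind the handwheel clockwise by its crank grip until the coupon is driven against the fence and the wheel goes firm, about 10 N at the grip, where it ran freely at 6 N; stop there without overtightening, let go, and leave the other coupon where it lies.

Things in the scene. Friction and masses are not known exactly. Their poses are not given: they have to be found in the camera images.
- clamp: grey clamp fixed to the table, base 250 x 100 x 12 mm, spring inside. Origin on the table under the bed; x runs level along the clamp from the fence (-x) to the handwheel (+x), z up. Fence face at x = -45 mm. Facing it is the pad, a steel block 36 mm wide, top 49 mm above the table; its face starts between x = +49 and +70 mm. A 56 mm high housing under the wheel spans x = +110 to +185 mm
- bed (a point): middle of the top of the clamp's bed, 24 mm above the table: a raised steel rib, 28 mm wide, 70 mm long along the clamp, narrower than the coupon. The coupon lies on it lengthwise, centred across; the point is at x = -8 mm of the clamp, its axes as the clamp's
- fence: the clamp's fixed end stop, a steel block 60 mm wide, top 46 mm above the table. Origin on the table under the middle of its face; the face looks along the clamp's +x and takes the coupon's end
- wheel_axis (a point): point on the handwheel's upright axis, 99 mm above the table, level with the middle of the grip. Wheel 112 mm over the rim, rim top 76 mm high. Clockwise from above drives the pad to the fence, 5 mm a radian; from the start that takes half a turn to one and a quarter turns. Friction holds the wheel where it is left
- grip_mid (a point): middle of the upright black crank grip on the rim, 50 mm from the wheel's axis: cylinder, 18 mm across, 42 mm high (78 to 120 mm above the table), spins freely on its pin. Force along the path, felt while turning slowly (less is felt once stopped): 6 N free; with the coupon on the fence 5 N a radian more; 10 N is right (40 N on the coupon, 20 to 58 passes), 13.5 N overtight (75 N on the coupon)
- coupon_short: the shorter weld coupon (the two lie one right of the clamp, in front of the 170 mm high vice, one behind it at the left; which is where changes), a flat steel plate with a weld bead across it, 40 (x) x 80 (y) x 14 (z) mm, 0.3 kg, lying flat on the table; origin at the centre of its underside, y along its length
- coupon_long: the longer weld coupon, 50 (x) x 100 (y) x 12 (z) mm, lying flat on the table; origin at the centre of its underside, y along its length; not to be used

How it is judged:
On the way, in this order (a step that is already met when the one before it is completed fails the run):
1. the shorter coupon lies flat and lengthwise on the bed between fence and pad, let go (z of coupon_short in the frame of clamp between 0.021 and 0.028 m and x of coupon_short in the frame of clamp between -0.009 and 0.034 m and y of coupon_short in the frame of clamp between -0.01 and 0.01 m and angle between the y axis of coupon_short and the x axis of clamp, either way round below 0.15 rad and angle between coupon_short's own z axis and vertical below 0.06 rad and contact force between coupon_short and the fingers below 0.3 N), for 0.2 s.
2. the pad presses the coupon on the fence with 20 to 58 N (contact force between coupon_short and fence between 20 and 58 N and contact force between coupon_short and the fingers below 0.3 N), for 0.2 s.
At the end, for the whole second after the job is handed in: the shorter coupon lies flat on the bed (tilt under 0.06 rad, underside 21 to 28 mm above the table), lengthwise within 0.10 rad and centred across within 12 mm, its end on the fence (its centre under 44 mm from the fence's face), pressed on the fence with 20 to 58 N, at rest (contact force between coupon_short and fence between 20 and 58 N and z of coupon_short in the frame of clamp between 0.021 and 0.028 m and x of coupon_short in the frame of fence below 0.044 m and y of coupon_short in the frame of clamp between -0.012 and 0.012 m and angle between the y axis of coupon_short and the x axis of clamp, either way round below 0.1 rad and angle between coupon_short's own z axis and vertical below 0.06 rad and linear speed of coupon_short below 0.01 m/s); the robot touches nothing.
It fails at once if the clamp is overtightened: over 75 N between coupon and fence (contact force between coupon_short and fence above 75 N).
It fails at once if the longer coupon is moved by more than 20 mm (distance of coupon_long from where it was at the start of the episode above 0.02 m).
It also fails if it takes over 70 s, if anything falls off the work surface, if the arm or the gripper's body presses on something with over 40 N, if the wrist force passes 120 N, or if a joint passes its speed limit or range.

## Working session

There is one attempt and no reset: what is moved stays moved. The work goes in short steps, Python scripts to look and compute and a tool call to move; the robot and the scene stay as the last step left them, time stands still between calls to the robot, and variables do not carry over. Pictures are saved under pics/ and viewed, at most 10 in all, crops included, and the job is handed in when it is done.

Besides the shell and the picture viewer there is one more tool, called after "Emit:" as a command line: name --argument value ..., lists and objects as JSON in quotes. servo_tool: Moves the arm, as the interface text tells. Shift numbers are shares of 25 mm and turn numbers shares of 4 degrees, none past 1 either way. Its arguments: {"type":"object","properties":{"commands":{"type":"array","items":{"type":"object","properties":{"x":{"type":"number","minimum":-1,"maximum":1},"y":{"type":"number","minimum":-1,"maximum":1},"z":{"type":"number","minimum":-1,"maximum":1},"spin":{"type":"number","minimum":-1,"maximum":1}}}},"jaw":{"type":"number"},"squeeze":{"type":"number"}},"required":["commands"]}

```bash
mkdir -p pics; cat > h.py <<'E'
import numpy as np, cv2
from cell import manip
def cap(n):
    c=manip.read_camera(n); return c
def save(c,f): cv2.imwrite('pics/'+f,c['img'][:,:,::-1])
def rays(c,px):
    px=np.atleast_2d(np.asarray(px,float))
    d=(px-[c['cx'],c['cy']])/[c['fx'],c['fy']]
    s=d.copy()
    for _ in range(20): s=d/(1+c['k1']*(s**2).sum(1,keepdims=True))
    return np.c_[s,np.ones(len(s))]
def plane(c,px,z):
    R,t=np.array(c['R']),np.array(c['t']); o=-R.T@t; d=rays(c,px)@R
    return o+d*((z-o[2])/d[:,2])[:,None]
def cloud(c):
    R,t=np.array(c['R']),np.array(c['t']); h,w=c['depth'].shape
    v,u=np.mgrid[:h,:w]; r=rays(c,np.c_[u.ravel(),v.ravel()])
    return ((r*c['depth'].reshape(-1,1)-t)@R).reshape(h,w,3)
E
python3 - <<'E'
from h import *
import pickle
for n in ['scene','side','wrist']:
    c=cap(n); save(c,n+'0.png'); pickle.dump(c,open(n+'0.pkl','wb')); R=np.array(c['R']);print(n,-R.T@np.array(c['t']),R[2],c['fx'],c['k1'],(c['depth']>0).mean())
s=manip.sense();print(s)
E
```

```text
scene [1.16086882 0.65755572 1.24860829] [-0.45149819 -0.42845326 -0.78267311] 488.21194202338455 -0.03987681084833117 0.995
side [-0.01717406  0.1285268   1.0388584 ] [ 0.48105552 -0.08811298 -0.87225093] 446.5253406186123 -0.11862626795815141 0.99594140625
wrist [ 0.34622873 -0.52596986  0.38410999] [-0.24621203 -0.12034169 -0.96171592] 288.4785802944749 -0.03334109039834666 0.9961015625
{'time_s': 0.15, 'joint_positions': array([-1.21662891e+00,  4.91398556e-01,  1.55932704e+00, -1.46717373e-05,
        1.09174029e+00, -1.05612708e-01]), 'qd': array([ 4.86315111e-04, -2.44644462e-03,  2.85312078e-06, -6.47290320e-05,
       -1.03054259e-03,  2.25394432e-04]), 'joint_efforts': array([ 2.02281975e-03, -6.12893701e+01, -2.58278024e+01,  6.92900782e-02,
        4.73417470e-02, -8.59363968e-05]), 'eef_pos': array([ 0.2772901 , -0.55991419,  0.22820394]), 'ee_rot': array([-4.32442883e-04,  9.73690589e-01,  2.27873751e-01, -6.05804439e-05]), 'contact_force': array([-0.44378977,  0.48499437, -0.84694738]), 'ft_torque': array([-0.00458582, -0.02003151,  0.0210974 ]), 'gripper_force': 0.0, 'width': 1.003033565831755}
```

View pics/scene0.png

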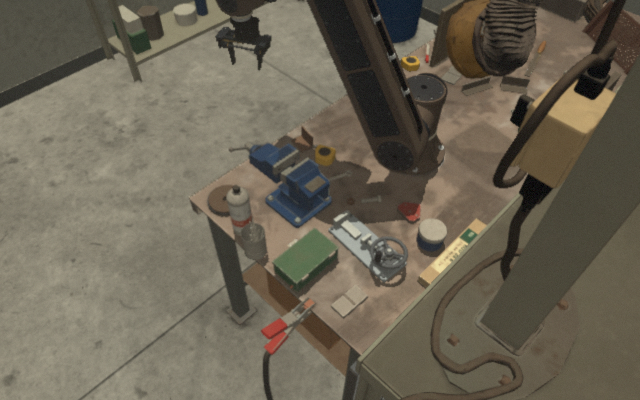

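View pics/side0.png

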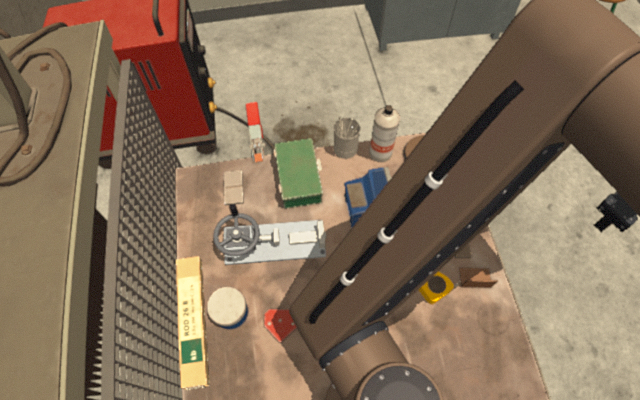

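```bash
python3 - <<'E'
from h import *
import pickle
s=pickle.load(open('scene0.pkl','rb'));d=pickle.load(open('side0.pkl','rb'))
for c,l in((s,[(348,301),(362,240),(388,256),(347,219),(300,190),(372,198)]),(d,[(234,187),(236,235),(305,238),(320,228),(235,210)])):
    P=cloud(c)
    for u,v in l: print((u,v),P[v,u].round(3))
a=cv2.resize(s['img'][130:330,220:460],None,fx=3.3,fy=3,interpolation=cv2.INTER_CUBIC)
a=cv2.resize(s['img'][150:330,240:440],None,fx=3.3,fy=3.3,interpolation=cv2.INTER_CUBIC)
cv2.imwrite('pics/crop1.png',a[:,:,::-1])
E
```

```text
(348, 301) [0.619 0.262 0.008]
(362, 240) [0.457 0.166 0.05 ]
(388, 256) [0.457 0.265 0.07 ]
(347, 219) [0.407 0.063 0.013]
(300, 190) [ 0.503 -0.051  0.138]
(372, 198) [0.291 0.067 0.023]
(234, 187) [0.61  0.259 0.013]
(236, 235) [0.439 0.256 0.077]
(305, 238) [0.427 0.095 0.025]
(320, 228) [0.439 0.055 0.044]
(235, 210) [0.489 0.249 0.108]
```

View pics/crop1.png

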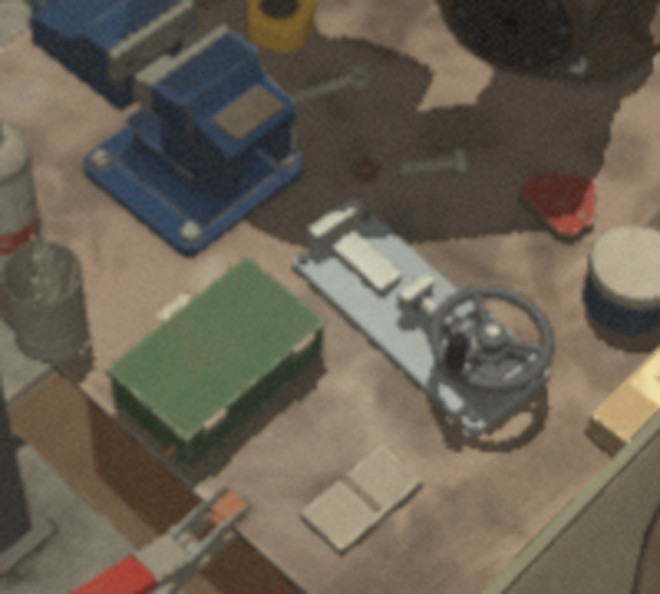

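```bash
python3 - <<'E'
from h import *
import pickle
s=pickle.load(open('scene0.pkl','rb'));d=pickle.load(open('side0.pkl','rb'))
for c,b in((s,(320,270,385,335)),(d,(210,165,252,210))):
    x0,y0,x1,y1=b; im=c['img'][y0:y1,x0:x1]; hsv=cv2.cvtColor(im,cv2.COLOR_RGB2HSV)
    P=cloud(c)[y0:y1,x0:x1]
    S=hsv[...,1];
    print(S[len(S)//2,::4],hsv[len(S)//2,::4,2])
    m=((S<75)&(hsv[...,2]>110)).astype(np.uint8) 
    n,l,st,ce=cv2.connectedComponentsWithStats(m); k=1+np.argmax(st[1:,4]); m=(l==k).astype(np.uint8)
    m=cv2.morphologyEx(m,cv2.MORPH_CLOSE,np.ones((5,5)))
    ct=max(cv2.findContours(m,0,1)[0],key=cv2.contourArea).reshape(-1,2)
    w=plane(c,ct+[x0,y0],.013)
    r=cv2.minAreaRect((w[:,:2]*1000).astype(np.float32)); print(r,cv2.boxPoints(r).round(0).tolist(),np.median(P[m>0],0))
E
```

```text
[60 61 60 63 56 55 56 56 65 54 54 66 68 72 67 70 73] [148 147 145 133 168 168 167 168 133 166 117 139 142 138 129 134 132]
((610.5259399414062, 271.8562927246094), (203.24093627929688, 185.37173461914062), 44.567081451416016) [[473.0, 267.0], [603.0, 135.0], [748.0, 277.0], [618.0, 409.0]] [6.12753852e-01 2.72371908e-01 5.02835123e-04]
[88 89 93 92 85 91 85 81 78 86 87] [150 155 159 155 186 184 195 205 184 154 179]
((639.5359497070312, 260.32489013671875), (51.15748977661133, 47.37824249267578), 85.295654296875) [[614.0, 237.0], [661.0, 233.0], [665.0, 284.0], [618.0, 288.0]] [0.63970218 0.25959425 0.00991792]
```

View pics/wrist0.png

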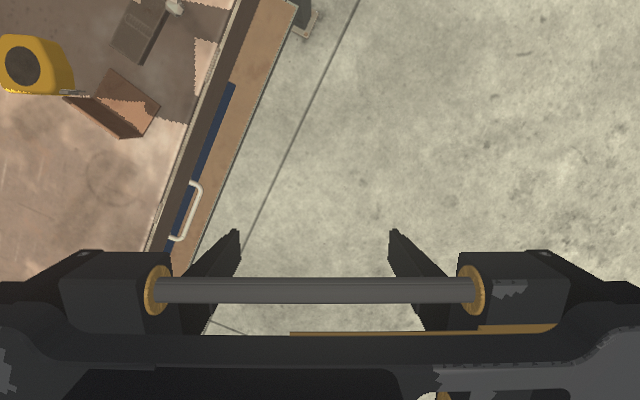

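```bash
python3 - <<'E'
from h import *
import pickle
s=pickle.load(open('scene0.pkl','rb'));d=pickle.load(open('side0.pkl','rb'));w=pickle.load(open('wrist0.pkl','rb'))
for c,b,th in((s,(320,270,385,335),153),(d,(210,165,252,207),172)):
    x0,y0,x1,y1=b; im=c['img'][y0:y1,x0:x1]
    V=cv2.GaussianBlur(im.max(2),(3,3),0)
    m=cv2.morphologyEx((V>th).astype(np.uint8),cv2.MORPH_CLOSE,np.ones((5,5)))
    n,l,st,ce=cv2.connectedComponentsWithStats(m); k=1+np.argmax(st[1:,4]); print(st[1:])
    m=(l==k).astype(np.uint8)
    ct=max(cv2.findContours(m,0,1)[0],key=cv2.contourArea).reshape(-1,2)
    q=plane(c,ct+[x0,y0],.013)
    r=cv2.minAreaRect((q[:,:2]*1000).astype(np.float32)); print(r,cv2.boxPoints(r).round(0).tolist())
P=cloud(w)
print(P[28,145],[plane(w,p,0.013)[0].round(3) for p in [(130,0),(110,45),(140,63),(175,15)]])
a=cv2.resize(w['img'][0:150,0:220],None,fx=3.3,fy=3.3,interpolation=cv2.INTER_CUBIC)
cv2.imwrite('pics/crop2.png',a[:,:,::-1])
E
```

```text
[[ 12   0  53  46 876]
 [ 55   0   4   4  13]
 [ 18   7   2   2   3]]
((594.8932495117188, 265.43756103515625), (140.30386352539062, 133.27359008789062), 12.466842651367188) [[512.0, 315.0], [541.0, 185.0], [678.0, 216.0], [649.0, 346.0]]
[[   7    0   35   42 1108]]
((615.2822265625, 257.9638671875), (90.79620361328125, 131.7330322265625), 84.63522338867188) [[545.0, 219.0], [677.0, 207.0], [685.0, 297.0], [554.0, 309.0]]
[ 0.35313771 -0.30190041  0.01237187] [array([ 0.374, -0.277,  0.013]), array([ 0.318, -0.269,  0.013]), array([ 0.314, -0.309,  0.013]), array([ 0.381, -0.33 ,  0.013])]
```

View pics/crop2.png

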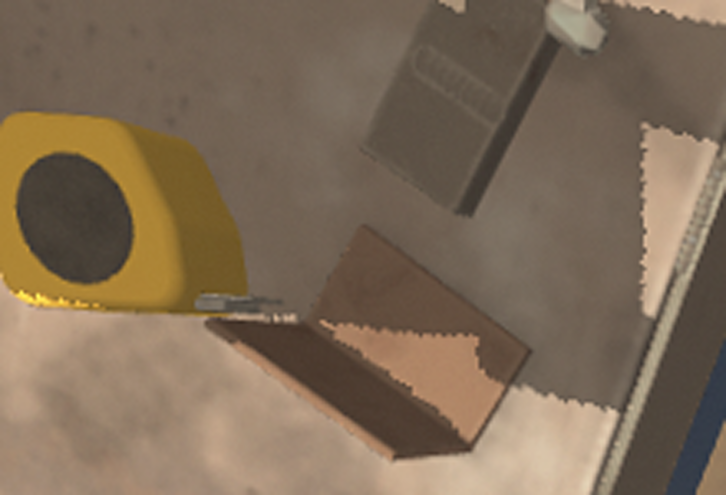

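```bash
python3 - <<'E'
from h import *
import pickle
s=pickle.load(open('scene0.pkl','rb'));d=pickle.load(open('side0.pkl','rb'));w=pickle.load(open('wrist0.pkl','rb'))
p=np.array([(303,515),(383,448),(422,487),(343,550)])/3.3+[240,150]
q=plane(s,p,.012);print(q.round(3),np.linalg.norm(q-np.roll(q,1,0),axis=1))
p=np.array([(360,150),(468,217),(560,40),(440,0)])/3.3; print(plane(w,p,.014).round(3))
# clamp: side-view clouds above table near clamp, by height bands
for n,c in(('scene',s),('side',d)):
    P=cloud(c).reshape(-1,3)
    for x0,x1,y0,y1,za,zb in((.38,.5,.03,.075,.040,.052),(.38,.5,.06,.15,.02,.028),(.36,.52,.1,.17,.044,.053),(.34,.54,.17,.36,.07,.080),(.34,.54,.17,.36,.112,.125)):
        m=(P[:,0]>x0)&(P[:,0]<x1)&(P[:,1]>y0)&(P[:,1]<y1)&(P[:,2]>za)&(P[:,2]<zb)
        if m.sum()>3:
            r=cv2.minAreaRect((P[m,:2]*1000).astype(np.float32)); print(n,za,m.sum(),np.array(r[0]).round(),np.array(r[1]).round(),round(r[2],1),np.median(P[m,2]))
E
```

```text
[[0.664 0.242 0.012]
 [0.568 0.246 0.012]
 [0.572 0.296 0.012]
 [0.664 0.288 0.012]] [0.04634924 0.09693678 0.0498441  0.09221995]
[[ 0.317 -0.269  0.014]
 [ 0.312 -0.312  0.014]
 [ 0.381 -0.324  0.014]
 [ 0.375 -0.281  0.014]]
scene 0.04 83 [429.  55.] [18. 64.] 84.6 0.04575027469581837
scene 0.02 166 [443.  97.] [87. 59.] 75.1 0.024089048133124645
scene 0.044 37 [439. 164.] [12. 36.] 80.8 0.04867129707697808
scene 0.07 469 [447. 257.] [109. 110.] 56.8 0.07494295490519633
scene 0.112 32 [497. 255.] [14. 15.] 54.8 0.11801840691883471
side 0.04 132 [429.  54.] [14. 60.] 85.1 0.04618442949083294
side 0.02 306 [420.  96.] [76. 56.] 84.9 0.02406110857092495
side 0.044 69 [439. 164.] [12. 36.] 82.8 0.04869215841559978
side 0.07 784 [444. 256.] [110. 109.] 87.6 0.07467734173002355
side 0.112 44 [495. 254.] [14. 15.] 74.6 0.11886781220746448
```

Emit:
servo_tool --commands '[{"x": 0.8, "y": -0.89}, {"x": 0.8, "y": -0.89}, {"x": 0.8, "y": -0.89}, {"x": 0.8, "y": -0.89}, {"x": 0.8, "y": -0.89}, {"x": 0.8, "y": -0.89}, {"x": 0.8, "y": -0.89}, {"x": 0.8, "y": -0.89}, {"x": 0.8, "y": -0.89}]'

```text
validation failed for argument at $.co...
```

Emit:
servo_tool --commands '[{"spin": 1}, {"spin": 1}, {"spin": 1}, {"spin": 1}, {"spin": 1}, {"spin": 1}, {"spin": 1}, {"spin": 1}, {"spin": 1}, {"spin": 0.2}, {}, {}]'

```text
validation failed for argument at $.co...
```

```bash
python3 - <<'E'
from h import *
import pickle
c=cap('wrist'); save(c,'w1.png'); pickle.dump(c,open('w1.pkl','wb'))
s=manip.sense();print(s['eef_pos'],s['ee_rot'],s['joint_positions'],s['time_s'])
E
```

```text
[ 0.27733489 -0.55997927  0.22829619] [-3.05616216e-04  9.73688000e-01  2.27885020e-01 -4.54273977e-05] [-1.21659706e+00  4.91329694e-01  1.55918345e+00 -1.62006957e-05
  1.09169729e+00 -1.05603272e-01] 0.2
```

View pics/w1.png

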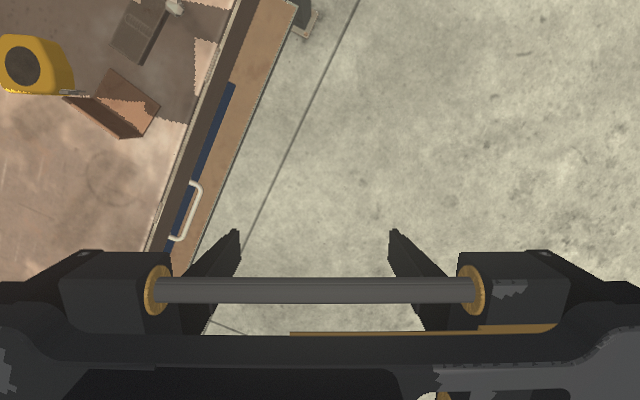

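Both moves were refused because the rows were invalid, so the arm hasn't moved and the view is unchanged. I'll retry with all four numbers in every row.

Emit:
servo_tool --commands '[{"x": 0.8, "y": -0.89, "z": 0, "spin": 0}, {"x": 0.8, "y": -0.89, "z": 0, "spin": 0}, {"x": 0.8, "y": -0.89, "z": 0, "spin": 0}, {"x": 0.8, "y": -0.89, "z": 0, "spin": 0}, {"x": 0.8, "y": -0.89, "z": 0, "spin": 0}, {"x": 0.8, "y": -0.89, "z": 0, "spin": 0}, {"x": 0.8, "y": -0.89, "z": 0, "spin": 0}, {"x": 0.8, "y": -0.89, "z": 0, "spin": 0}, {"x": 0.8, "y": -0.89, "z": 0, "spin": 0}]'

```text
time_s: 0.95
eef_pos: [0.3499, -0.2993, 0.2286]
ee_rot: [0.0, 0.974, 0.228, 0.0]
contact_force: [1.6, 0.8, 0.6]
width: 1.002
gripper_force: 0.0
```

Emit:
servo_tool --commands '[{"x": 0, "y": 0, "z": 0, "spin": 1}, {"x": 0, "y": 0, "z": 0, "spin": 1}, {"x": 0, "y": 0, "z": 0, "spin": 1}, {"x": 0, "y": 0, "z": 0, "spin": 1}, {"x": 0, "y": 0, "z": 0, "spin": 1}, {"x": 0, "y": 0, "z": 0, "spin": 1}, {"x": 0, "y": 0, "z": 0, "spin": 1}, {"x": 0, "y": 0, "z": 0, "spin": 1}, {"x": 0, "y": 0, "z": 0, "spin": 1}, {"x": 0, "y": 0, "z": 0, "spin": 0.2}, {"x": 0, "y": 0, "z": 0, "spin": 0}]'

```text
time_s: 1.87
eef_pos: [0.3498, -0.3007, 0.2286]
ee_rot: [0.0, 0.996, -0.091, -0.0]
contact_force: [-0.6, 0.7, -0.7]
width: 1.0
gripper_force: 0.0
```

```bash
python3 - <<'E'
from h import *
import pickle
c=cap('wrist'); save(c,'w2.png'); pickle.dump(c,open('w2.pkl','wb'))
s=manip.sense();print(s['eef_pos'],s['ee_rot'],s['joint_positions'],s['time_s'])
P=cloud(c); Q=P.reshape(-1,3)
m=(abs(Q[:,0]-.36)<.09)&(abs(Q[:,1]+.3)<.09)&(Q[:,2]>.0105)&(Q[:,2]<.0165)
mm=m.reshape(400,640).astype(np.uint8); mm=cv2.morphologyEx(mm,cv2.MORPH_OPEN,np.ones((5,5)))
n,l,st,ce=cv2.connectedComponentsWithStats(mm)
for k in range(1,n):
  if st[k,4]>150:
    A=P[l==k]; print(st[k],cv2.minAreaRect((A[:,:2]*1000).astype(np.float32)),np.median(A[:,2]))
m=(abs(Q[:,0]-.38)<.13)&(abs(Q[:,1]+.3)<.12)&(Q[:,2]>.05)&(Q[:,2]<.18)
A=Q[m]; print(len(A),A.min(0) if len(A) else 0,A.max(0) if len(A) else 0)
E
```

```text
[ 0.3497893  -0.30073865  0.22861889] [ 2.42126091e-05  9.95931913e-01 -9.01089504e-02 -1.94387223e-05] [-8.53452370e-01  2.59008789e-01  1.94334557e+00 -7.66527313e-05
  9.39232916e-01  8.97851893e-01] 1.9167
[ 291  148   31   60 1445] ((354.3836669921875, -291.3670654296875), (39.26770782470703, 79.1435317993164), 79.90596008300781) 0.011939192603863493
23767 [ 0.37818485 -0.3592859   0.05018859] [ 0.50998291 -0.18000285  0.16952393]
```

View pics/w2.png

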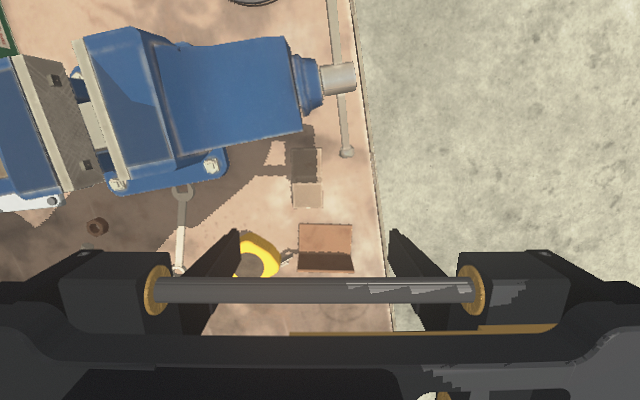

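```bash
python3 - <<'E'
from h import *
import pickle
c=pickle.load(open('w2.pkl','rb'));Q=cloud(c)[:245].reshape(-1,3)
w=pickle.load(open('wrist0.pkl','rb')); W=cloud(w)[:220].reshape(-1,3)
sc=pickle.load(open('scene0.pkl','rb')); S=cloud(sc).reshape(-1,3)
t=np.array([.354,-.291]);th=np.radians(-10.2);ux=np.array([np.cos(th),np.sin(th)]);uy=np.array([np.sin(th),-np.cos(th)])
for n,A in(('w2',Q),('w0',W),('sc',S)):
    a=(A[:,:2]-t)@ux;b=(A[:,:2]-t)@uy;z=A[:,2]
    for lo,hi in((.015,.04),(.04,.075),(.075,.12),(.12,.2)):
        for s,g in(('fwd',(a>-.0)),('back',(a<0))):
            m=(z>lo)&(z<hi)&(abs(b)<.095)&(abs(a)<.085)&g
            if m.sum()>5: print(n,lo,s,m.sum(),'a',a[m].min().round(3),a[m].max().round(3),'b',b[m].min().round(3),b[m].max().round(3))
E
```

```text
w2 0.015 back 134 a -0.085 -0.001 b -0.092 -0.009
w2 0.04 fwd 430 a 0.033 0.083 b -0.002 0.057
w2 0.075 fwd 1025 a 0.047 0.085 b -0.085 0.044
w2 0.12 fwd 3912 a 0.039 0.085 b -0.095 -0.02
w0 0.015 back 195 a -0.085 -0.001 b -0.092 0.015
w0 0.04 fwd 264 a 0.032 0.049 b 0.042 0.057
sc 0.015 back 17 a -0.084 -0.076 b -0.093 -0.076
sc 0.04 fwd 10 a 0.036 0.075 b 0.039 0.056
sc 0.075 fwd 28 a 0.062 0.084 b -0.048 -0.001
sc 0.12 fwd 59 a 0.037 0.085 b -0.094 -0.015
```

Emit:
servo_tool --commands '[{"x": 0, "y": 0, "z": 0, "spin": -1}, {"x": 0, "y": 0, "z": 0, "spin": -1}, {"x": 0, "y": 0, "z": 0, "spin": -1}, {"x": 0, "y": 0, "z": 0, "spin": -1}, {"x": 0, "y": 0, "z": 0, "spin": -1}, {"x": 0, "y": 0, "z": 0, "spin": -1}, {"x": 0, "y": 0, "z": 0, "spin": -1}, {"x": 0, "y": 0, "z": 0, "spin": -1}, {"x": 0, "y": 0, "z": 0, "spin": -1}, {"x": 0, "y": 0, "z": 0, "spin": -1}, {"x": 0, "y": 0, "z": 0, "spin": -1}, {"x": 0, "y": 0, "z": 0, "spin": -1}]'

```text
time_s: 2.92
eef_pos: [0.3498, -0.3007, 0.2286]
ee_rot: [0.0, 0.946, 0.324, -0.0]
contact_force: [0.6, 0.3, -0.6]
width: 1.001
gripper_force: 0.0
```

Emit:
servo_tool --commands '[{"x": 0, "y": 0, "z": 0, "spin": -1}, {"x": 0, "y": 0, "z": 0, "spin": -1}, {"x": 0, "y": 0, "z": 0, "spin": -1}, {"x": 0, "y": 0, "z": 0, "spin": -1}, {"x": 0, "y": 0, "z": 0, "spin": -1}, {"x": 0, "y": 0, "z": 0, "spin": -1}, {"x": 0, "y": 0, "z": 0, "spin": -1}, {"x": 0, "y": 0, "z": 0, "spin": -1}, {"x": 0, "y": 0, "z": 0, "spin": -1}, {"x": 0, "y": 0, "z": 0, "spin": -1}, {"x": 0, "y": 0, "z": 0, "spin": -1}, {"x": 0, "y": 0, "z": 0, "spin": -1}]'

```text
time_s: 3.92
eef_pos: [0.3498, -0.3008, 0.2286]
ee_rot: [0.0, 0.732, 0.681, -0.0]
contact_force: [-0.1, -0.4, 0.8]
width: 0.999
gripper_force: 0.0
```

Emit:
servo_tool --commands '[{"x": 0, "y": 0, "z": 0, "spin": -1}, {"x": 0, "y": 0, "z": 0, "spin": -1}, {"x": 0, "y": 0, "z": 0, "spin": -1}, {"x": 0, "y": 0, "z": 0, "spin": -1}, {"x": 0, "y": 0, "z": 0, "spin": -1}, {"x": 0, "y": 0, "z": 0, "spin": -1}, {"x": 0, "y": 0, "z": 0, "spin": -1}, {"x": 0, "y": 0, "z": 0, "spin": -1}, {"x": 0, "y": 0, "z": 0, "spin": -1}, {"x": 0, "y": 0, "z": 0, "spin": -1}, {"x": 0, "y": 0, "z": 0, "spin": -1}, {"x": 0, "y": 0, "z": 0, "spin": -1}]'

```text
time_s: 4.92
eef_pos: [0.3498, -0.3007, 0.2286]
ee_rot: [0.0, 0.392, 0.92, -0.0]
contact_force: [-0.5, -0.3, -0.5]
width: 1.001
gripper_force: 0.0
```

Emit:
servo_tool --commands '[{"x": 0, "y": 0, "z": 0, "spin": -1}, {"x": 0, "y": 0, "z": 0, "spin": -1}, {"x": 0, "y": 0, "z": 0, "spin": -1}, {"x": 0, "y": 0, "z": 0, "spin": -1}, {"x": 0, "y": 0, "z": 0, "spin": -1}, {"x": 0, "y": 0, "z": 0, "spin": -1}, {"x": 0, "y": 0, "z": 0, "spin": -1}, {"x": 0, "y": 0, "z": 0, "spin": -1}, {"x": 0, "y": 0, "z": 0, "spin": -1}, {"x": 0, "y": 0, "z": 0, "spin": 0}, {"x": 0, "y": 0, "z": 0, "spin": 0}]'

```text
time_s: 5.83
eef_pos: [0.3498, -0.3008, 0.2286]
ee_rot: [0.0, 0.092, 0.996, -0.0]
contact_force: [-0.5, 0.1, -0.2]
width: 0.996
gripper_force: 0.0
```

```bash
python3 - <<'E'
from h import *
import pickle
t=np.array([.354,-.291]);th=np.radians(-10.2);ux=np.array([np.cos(th),np.sin(th)]);uy=np.array([np.sin(th),-np.cos(th)])
for f,l in(('w2.pkl',[(255,250),(272,250),(292,255),(300,226),(352,226),(300,268),(182,265)]),('wrist0.pkl',[(60,92),(75,92),(110,70),(158,105)])):
    P=cloud(pickle.load(open(f,'rb')))
    for u,v in l: p=P[v,u]; print((u,v),p.round(3),'a',((p[:2]-t)@ux).round(3),'b',((p[:2]-t)@uy).round(3))
E
```

```text
(255, 250) [ 0.275 -0.207  0.031] a -0.093 b -0.069
(272, 250) [ 0.264 -0.226  0.016] a -0.1 b -0.048
(292, 255) [ 0.253 -0.252  0.02 ] a -0.106 b -0.02
(300, 226) [ 0.288 -0.27   0.005] a -0.069 b -0.009
(352, 226) [ 0.273 -0.342  0.001] a -0.071 b 0.064
(300, 268) [ 0.246 -0.263  0.048] a -0.111 b -0.008
(182, 265) [ 0.26  -0.088  0.007] a -0.128 b -0.183
(60, 92) [ 0.242 -0.235  0.024] a -0.12 b -0.035
(75, 92) [ 0.247 -0.245  0.014] a -0.113 b -0.027
(110, 70) [ 0.289 -0.269  0.001] a -0.068 b -0.01
(158, 105) [ 0.276 -0.339  0.003] a -0.069 b 0.061
```

Emit:
servo_tool --commands '[{"x": 0.41, "y": 0.4, "z": 0, "spin": 0}, {"x": 0, "y": 0, "z": 0, "spin": -0.05}, {"x": 0, "y": 0, "z": 0, "spin": 0}, {"x": 0, "y": 0, "z": 0, "spin": 0}]' --jaw 0.32

```text
time_s: 6.17
eef_pos: [0.3419, -0.2895, 0.2288]
ee_rot: [0.0, 0.09, 0.996, -0.0]
contact_force: [0.1, 0.4, 0.7]
width: 0.773
gripper_force: 0.0
```

Emit:
servo_tool --commands '[{"x": 0, "y": 0, "z": 1, "spin": 0}, {"x": 0, "y": 0, "z": 1, "spin": 0}, {"x": 0, "y": 0, "z": 1, "spin": 0}, {"x": 0, "y": 0, "z": 1, "spin": 0}, {"x": 0, "y": 0, "z": 1, "spin": 0}, {"x": 0, "y": 0, "z": 1, "spin": 0}, {"x": 0, "y": 0, "z": 1, "spin": 0}, {"x": 0, "y": 0, "z": 0.9, "spin": 0}, {"x": 0, "y": 0, "z": 0.5, "spin": 0}, {"x": 0, "y": 0, "z": 0, "spin": 0}]'

```text
time_s: 7.0
eef_pos: [0.3412, -0.2889, 0.0163]
ee_rot: [-0.001, 0.09, 0.996, 0.001]
contact_force: [-0.2, 0.0, -0.5]
width: 0.68
gripper_force: 0.0
```

Emit:
servo_tool --commands '[{"x": 0, "y": 0, "z": 0, "spin": 0}, {"x": 0, "y": 0, "z": 0, "spin": 0}, {"x": 0, "y": 0, "z": 0, "spin": 0}, {"x": 0, "y": 0, "z": 0, "spin": 0}, {"x": 0, "y": 0, "z": 0, "spin": 0}, {"x": 0, "y": 0, "z": 0, "spin": 0}]' --jaw 1 --squeeze 45

```text
time_s: 7.5
eef_pos: [0.3419, -0.2894, 0.0194]
ee_rot: [0.001, 0.089, 0.996, -0.001]
contact_force: [-0.5, 0.1, 7.2]
width: 0.417
gripper_force: 45.0
```

Emit:
servo_tool --commands '[{"x": 0, "y": 0, "z": -0.4, "spin": 0}, {"x": 0, "y": 0, "z": -0.6, "spin": 0}, {"x": 0, "y": 0, "z": -1, "spin": 0}, {"x": 0, "y": 0, "z": -1, "spin": 0}, {"x": 0, "y": 0, "z": -1, "spin": 0}, {"x": 0, "y": 0, "z": -1, "spin": 0}, {"x": 0, "y": 0, "z": -1, "spin": 0}, {"x": 0, "y": 0, "z": -1, "spin": 0}, {"x": 0, "y": 0, "z": -1, "spin": 0}, {"x": 0, "y": 0, "z": -1, "spin": 0}, {"x": 0, "y": 0, "z": 0, "spin": 0}]'

```text
time_s: 8.42
eef_pos: [0.3423, -0.2898, 0.2477]
ee_rot: [0.002, 0.089, 0.996, -0.002]
contact_force: [-0.6, -0.4, -2.8]
width: 0.416
gripper_force: 45.0
```

Emit:
servo_tool --commands '[{"x": 0, "y": 0, "z": 0, "spin": 1}, {"x": 0, "y": 0, "z": 0, "spin": 1}, {"x": 0, "y": 0, "z": 0, "spin": 1}, {"x": 0, "y": 0, "z": 0, "spin": 1}, {"x": 0, "y": 0, "z": 0, "spin": 1}, {"x": 0, "y": 0, "z": 0, "spin": 1}, {"x": 0, "y": 0, "z": 0, "spin": 1}, {"x": 0, "y": 0, "z": 0, "spin": 1}, {"x": 0, "y": 0, "z": 0, "spin": 1}, {"x": 0, "y": 0, "z": 0, "spin": 1}, {"x": 0, "y": 0, "z": 0, "spin": 1}, {"x": 0, "y": 0, "z": 0, "spin": 1}]'

```text
time_s: 9.42
eef_pos: [0.3412, -0.2886, 0.2426]
ee_rot: [-0.001, 0.488, 0.873, 0.0]
contact_force: [-0.3, 0.1, -3.1]
width: 0.412
gripper_force: 45.0
```

Emit:
servo_tool --commands '[{"x": 0, "y": 0, "z": 0, "spin": 1}, {"x": 0, "y": 0, "z": 0, "spin": 1}, {"x": 0, "y": 0, "z": 0, "spin": 1}, {"x": 0, "y": 0, "z": 0, "spin": 1}, {"x": 0, "y": 0, "z": 0, "spin": 1}, {"x": 0, "y": 0, "z": 0, "spin": 1}, {"x": 0, "y": 0, "z": 0, "spin": 1}, {"x": 0, "y": 0, "z": 0, "spin": 1}, {"x": 0, "y": 0, "z": 0, "spin": 1}, {"x": 0, "y": 0.8, "z": 0, "spin": 0}, {"x": 0, "y": 0.8, "z": 0, "spin": 0}, {"x": 0, "y": 0.76, "z": 0, "spin": 0}]'

```text
time_s: 10.42
eef_pos: [0.4008, -0.2932, 0.2427]
ee_rot: [-0.0, 0.733, 0.68, -0.0]
contact_force: [-0.7, -0.5, -3.0]
width: 0.414
gripper_force: 45.0
```

Emit:
servo_tool --commands '[{"x": 1, "y": 0, "z": 0, "spin": 0}, {"x": 1, "y": 0, "z": 0, "spin": 0}, {"x": 1, "y": 0, "z": 0, "spin": 0}, {"x": 1, "y": 0, "z": 0, "spin": 0}, {"x": 1, "y": 0, "z": 0, "spin": 0}, {"x": 1, "y": 0, "z": 0, "spin": 0}, {"x": 1, "y": 0, "z": 0, "spin": 0}, {"x": 1, "y": 0, "z": 0, "spin": 0}, {"x": 1, "y": 0, "z": 0, "spin": 0}, {"x": 1, "y": 0, "z": 0, "spin": 0}, {"x": 1, "y": 0, "z": 0, "spin": 0}, {"x": 1, "y": 0, "z": 0, "spin": 0}]'

```text
time_s: 11.42
eef_pos: [0.422, 0.007, 0.2427]
ee_rot: [-0.0, 0.733, 0.68, -0.0]
contact_force: [0.0, 0.2, -3.4]
width: 0.414
gripper_force: 45.0
```

Emit:
servo_tool --commands '[{"x": 1, "y": 0, "z": 0, "spin": 0}, {"x": 1, "y": 0, "z": 0, "spin": 0}, {"x": 1, "y": 0, "z": 0, "spin": 0}, {"x": 1, "y": 0, "z": 0, "spin": 0}, {"x": 0.7, "y": 0, "z": 0, "spin": 0}, {"x": 0, "y": 0, "z": 0, "spin": 0}, {"x": 0, "y": 0, "z": 0, "spin": 0}]'

```text
time_s: 12.0
eef_pos: [0.4307, 0.1234, 0.2427]
ee_rot: [-0.0, 0.732, 0.681, -0.001]
contact_force: [-0.1, 0.1, -3.0]
width: 0.415
gripper_force: 45.0
```

```bash
python3 - <<'E'
from h import *
import pickle
s=manip.sense();print(s['eef_pos'],s['ee_rot'],s['joint_positions'],s['time_s'],s['width'])
for n in['wrist','scene','side']:
    c=cap(n); save(c,n+'3.png'); pickle.dump(c,open(n+'3.pkl','wb'))
    P=cloud(c).reshape(-1,3)
    for nm,x0,x1,y0,y1,za,zb in(('fence',.38,.5,.03,.075,.040,.052),('pad',.36,.52,.1,.175,.044,.053),('wheel',.34,.54,.17,.36,.07,.080),('grip',.34,.54,.17,.36,.112,.125),('held',.36,.5,.03,.2,.22,.26)):
        m=(P[:,0]>x0)&(P[:,0]<x1)&(P[:,1]>y0)&(P[:,1]<y1)&(P[:,2]>za)&(P[:,2]<zb)
        if m.sum()>3:
            r=cv2.minAreaRect((P[m,:2]*1000).astype(np.float32)); print(n,nm,m.sum(),np.array(r[0]).round(1),np.array(r[1]).round(1),round(r[2],1),np.median(P[m,2]).round(4))
E
```

```text
[0.43074794 0.12344404 0.24270332] [-3.54900492e-04  7.32214406e-01  6.81073816e-01 -6.28078177e-04] [ 1.31582106e-01  2.22396100e-01  1.95106802e+00 -1.80444771e-04
  9.69563674e-01  2.04023790e-01] 12.0 0.4147042265838146
wrist pad 333 [437.4 166.8] [15.5 35.1] 86.0 0.0485
wrist wheel 4730 [444.5 254.9] [108.9 110.3] 1.4 0.0748
wrist grip 358 [495.2 252.8] [17.1 17.6] 50.7 0.1193
wrist held 6686 [429.7 110.9] [81.3 55.8] 86.2 0.2352
scene fence 84 [429.2  55.8] [19.6 60.2] 84.2 0.0458
scene pad 45 [439.5 165.4] [15.9 37.3] 84.8 0.0485
scene wheel 477 [445.1 256.7] [111.2 108.3] 42.1 0.075
scene grip 32 [496.7 253.9] [16.4 17.6] 22.3 0.1181
scene held 233 [432.  131.2] [55.9 40.5] 0.2 0.2363
```

View pics/wrist3.png

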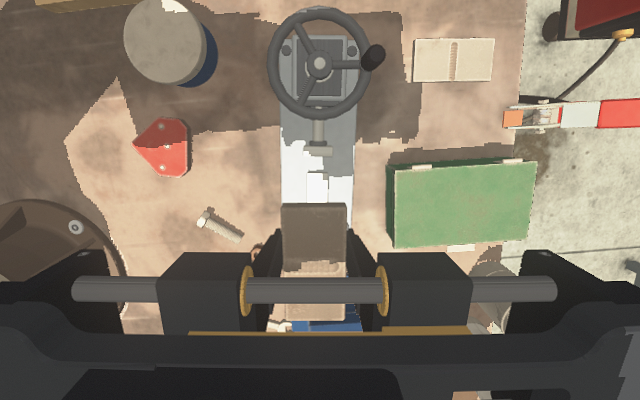

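Emit:
servo_tool --commands '[{"x": 0, "y": 0.14, "z": 1, "spin": 0.13}, {"x": 0, "y": 0, "z": 1, "spin": 0}, {"x": 0, "y": 0, "z": 1, "spin": 0}, {"x": 0, "y": 0, "z": 1, "spin": 0}, {"x": 0, "y": 0, "z": 1, "spin": 0}, {"x": 0, "y": 0, "z": 1, "spin": 0}, {"x": 0, "y": 0, "z": 0.8, "spin": 0}, {"x": 0, "y": 0, "z": 0.6, "spin": 0}, {"x": 0, "y": 0, "z": 0.3, "spin": 0}, {"x": 0, "y": 0, "z": 0, "spin": 0}, {"x": 0, "y": 0, "z": 0, "spin": 0}]'

```text
time_s: 13.07
eef_pos: [0.4351, 0.1222, 0.0513]
ee_rot: [-0.0, 0.736, 0.677, -0.0]
contact_force: [0.2, 0.3, -2.7]
width: 0.414
gripper_force: 45.0
```

Emit:
servo_tool --commands '[{"x": 0, "y": 0, "z": 0.1, "spin": 0}, {"x": 0, "y": 0, "z": 0.08, "spin": 0}, {"x": 0, "y": 0, "z": 0, "spin": 0}, {"x": 0, "y": 0, "z": 0, "spin": 0}]'

```text
time_s: 13.4
eef_pos: [0.435, 0.1227, 0.047]
ee_rot: [0.0, 0.736, 0.677, 0.0]
contact_force: [0.3, 0.4, -3.6]
width: 0.416
gripper_force: 45.0
```

```bash
python3 - <<'E'
from h import *
s=manip.sense();print(s['eef_pos'],s['contact_force'],s['time_s'])
for n in['wrist','scene']:
    c=cap(n); save(c,n+'4.png')
    P=cloud(c).reshape(-1,3)
    for nm,x0,x1,y0,y1,za,zb in(('fence',.38,.5,.03,.075,.042,.052),('pad',.36,.52,.1,.175,.0455,.053),('held',.40,.46,.05,.175,.032,.0435)):
        m=(P[:,0]>x0)&(P[:,0]<x1)&(P[:,1]>y0)&(P[:,1]<y1)&(P[:,2]>za)&(P[:,2]<zb)
        if m.sum()>3:
            r=cv2.minAreaRect((P[m,:2]*1000).astype(np.float32)); print(n,nm,m.sum(),np.array(r[0]).round(1),np.array(r[1]).round(1),round(r[2],1),np.median(P[m,2]).round(4))
E
```

```text
[0.43500908 0.12265696 0.04698703] [ 0.27979226  0.38269744 -3.60437298] 13.4
wrist pad 1801 [436.3 144.2] [62.6 53.9] 84.8 0.0487
wrist held 6627 [433.2 117.9] [115.9  58.6] 86.0 0.0394
scene pad 56 [442.2 146. ] [53.4 52.9] 75.2 0.0481
scene held 137 [439.8 145.2] [60.2 51.2] 77.0 0.0385
```

View pics/wrist4.png

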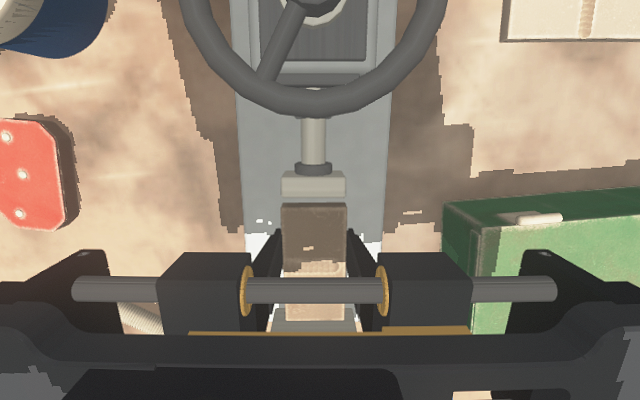

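Emit:
servo_tool --commands '[{"x": 0, "y": 0, "z": 0.06, "spin": 0}, {"x": 0, "y": 0, "z": 0, "spin": 0}, {"x": 0, "y": 0, "z": 0.04, "spin": 0}, {"x": 0, "y": 0, "z": 0, "spin": 0}, {"x": 0, "y": 0, "z": 0, "spin": 0}]'

```text
time_s: 13.92
eef_pos: [0.4348, 0.1226, 0.044]
ee_rot: [-0.0, 0.736, 0.677, -0.0]
contact_force: [-0.7, 0.4, -3.3]
width: 0.417
gripper_force: 45.0
```

Emit:
servo_tool --commands '[{"x": 0, "y": 0, "z": 0.04, "spin": 0}, {"x": 0, "y": 0, "z": 0, "spin": 0}, {"x": 0, "y": 0, "z": 0, "spin": 0}]'

```text
time_s: 14.17
eef_pos: [0.4349, 0.1227, 0.0435]
ee_rot: [0.0, 0.736, 0.677, 0.0]
contact_force: [-0.7, 0.6, 3.9]
width: 0.417
gripper_force: 45.0
```

Emit:
servo_tool --commands '[{"x": 0, "y": 0, "z": 0, "spin": 0}, {"x": 0, "y": 0, "z": 0, "spin": 0}, {"x": 0, "y": 0, "z": 0, "spin": 0}, {"x": 0, "y": 0, "z": 0, "spin": 0}]' --jaw 0.35

```text
time_s: 14.5
eef_pos: [0.435, 0.1226, 0.0431]
ee_rot: [0.0, 0.736, 0.677, 0.0]
contact_force: [0.1, -0.2, -0.0]
width: 0.625
gripper_force: 0.0
```

Emit:
servo_tool --commands '[{"x": 0, "y": 0, "z": -0.5, "spin": 0}, {"x": 0, "y": 0, "z": -1, "spin": 0}, {"x": 0, "y": 0, "z": -1, "spin": 0}, {"x": 0, "y": 0, "z": -1, "spin": 0}, {"x": 0, "y": 0, "z": -1, "spin": 0}, {"x": 0, "y": 0, "z": -1, "spin": 0}, {"x": 0, "y": 0, "z": -1, "spin": 0}, {"x": 0, "y": 0, "z": 0, "spin": 0}]'

```text
time_s: 15.17
eef_pos: [0.4363, 0.1229, 0.2095]
ee_rot: [0.002, 0.736, 0.677, 0.003]
contact_force: [0.9, 0.3, 0.7]
width: 0.647
gripper_force: 0.0
```

```bash
python3 - <<'E'
from h import *
import pickle
s=manip.sense();print(s['eef_pos'],s['contact_force'],s['time_s'],s['width'])
for n in['wrist','side','scene']:
    c=cap(n); save(c,n+'5.png'); pickle.dump(c,open(n+'5.pkl','wb'))
    P=cloud(c).reshape(-1,3)
    for nm,x0,x1,y0,y1,za,zb in(('fence',.38,.5,.03,.075,.043,.052),('pad',.36,.52,.14,.175,.045,.053),('coupon',.40,.47,.06,.16,.032,.0435),('wheel',.34,.54,.17,.36,.07,.080),('grip',.34,.54,.17,.36,.112,.125)):
        m=(P[:,0]>x0)&(P[:,0]<x1)&(P[:,1]>y0)&(P[:,1]<y1)&(P[:,2]>za)&(P[:,2]<zb)
        if m.sum()>3:
            r=cv2.minAreaRect((P[m,:2]*1000).astype(np.float32)); print(n,nm,m.sum(),np.array(r[0]).round(1),np.array(r[1]).round(1),round(r[2],1),np.median(P[m,2]).round(4))
E
```

```text
[0.43625376 0.12287019 0.20946618] [0.88638952 0.33133402 0.65812147] 15.1667 0.646705090725759
wrist fence 543 [428.1  55.5] [14.2 59.4] 84.8 0.0458
wrist pad 406 [437.2 166.8] [16.4 35.2] 85.6 0.0486
wrist coupon 2366 [431.5 106. ] [89.4 56.1] 85.5 0.0359
wrist wheel 5590 [444.4 251.9] [104.1 110.2] 85.1 0.0748
wrist grip 446 [494.9 252.7] [16.8 17.4] 32.6 0.1191
scene fence 66 [428.4  54.5] [17.9 61.7] 88.0 0.0462
scene pad 43 [438.7 166.4] [16.6 36.5] 82.9 0.049
scene coupon 285 [429.8 109.5] [101.2  52. ] 86.6 0.0362
scene wheel 475 [447.1 256.2] [111.7 107.9] 59.9 0.0749
scene grip 32 [495.3 254.9] [14.3 17.2] 71.6 0.1184
```

View pics/wrist5.png

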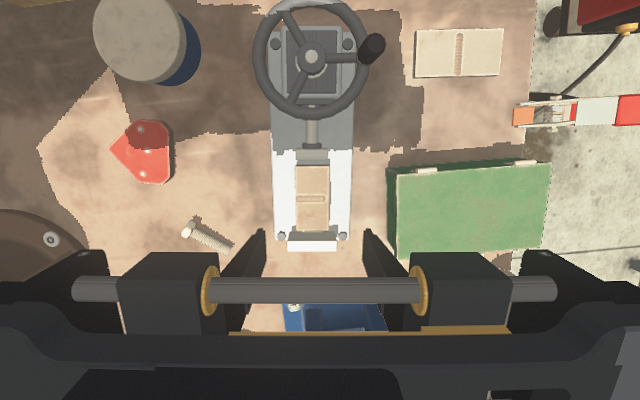

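```bash
python3 - <<'E'
from h import *
import pickle
for n in['wrist5','side5','scene5']:
    P=cloud(pickle.load(open(n+'.pkl','rb'))).reshape(-1,3)
    if n=='wrist5':P=cloud(pickle.load(open(n+'.pkl','rb')))[:220].reshape(-1,3)
    for za,zb in((.06,.1),(.1,.15),(.15,.4)):
        m=(P[:,0]>.28)&(P[:,0]<.62)&(P[:,1]>.2)&(P[:,1]<.55)&(P[:,2]>za)&(P[:,2]<zb)&(np.hypot(P[:,0]-.445,P[:,1]-.256)>.065)
        if m.sum()>5: print(n,za,m.sum(),np.percentile(P[m],[1,50,99],axis=0).round(3).tolist())
    m=(np.hypot(P[:,0]-.445,P[:,1]-.256)<.03)
    if m.sum():print('hub z',np.percentile(P[m,2],99))
E
```

```text
wrist5 0.06 2866 [[0.28, 0.254, 0.06], [0.298, 0.291, 0.061], [0.322, 0.322, 0.063]]
hub z 0.08247200597605528
side5 0.15 2442 [[0.282, 0.462, 0.285], [0.53, 0.509, 0.399], [0.619, 0.549, 0.4]]
scene5 0.06 187 [[0.28, 0.255, 0.06], [0.298, 0.297, 0.062], [0.322, 0.336, 0.068]]
scene5 0.15 1539 [[0.291, 0.476, 0.395], [0.467, 0.499, 0.399], [0.616, 0.548, 0.4]]
hub z 0.0849770033773808
```

Emit:
servo_tool --commands '[{"x": 0.9, "y": 0.33, "z": 0, "spin": 0}, {"x": 0.9, "y": 0.33, "z": 0, "spin": 0}, {"x": 0.9, "y": 0.33, "z": 0, "spin": 0}, {"x": 0.9, "y": 0.33, "z": 0, "spin": 0}, {"x": 0.9, "y": 0.33, "z": 0, "spin": 0}, {"x": 0.92, "y": 0.32, "z": 0, "spin": 0}, {"x": 0, "y": 0, "z": 0, "spin": 0}, {"x": 0, "y": 0, "z": 0, "spin": 0}]' --jaw 0.58

```text
time_s: 15.98
eef_pos: [0.4948, 0.2541, 0.2036]
ee_rot: [-0.001, 0.735, 0.678, -0.001]
contact_force: [-0.5, -0.5, -0.8]
width: 0.421
gripper_force: 0.0
```

Emit:
servo_tool --commands '[{"x": 0, "y": 0, "z": 0.8, "spin": 0}, {"x": 0, "y": 0, "z": 0.8, "spin": 0}, {"x": 0, "y": 0, "z": 0.8, "spin": 0}, {"x": 0, "y": 0, "z": 0.8, "spin": 0}, {"x": 0, "y": 0, "z": 0.7, "spin": 0}, {"x": 0, "y": 0, "z": 0.4, "spin": 0}, {"x": 0, "y": 0, "z": 0, "spin": 0}, {"x": 0, "y": 0, "z": 0, "spin": 0}]'

```text
time_s: 16.65
eef_pos: [0.495, 0.2531, 0.0979]
ee_rot: [-0.0, 0.736, 0.677, -0.001]
contact_force: [0.2, 0.5, 0.7]
width: 0.418
gripper_force: 0.0
```

Emit:
servo_tool --commands '[{"x": 0, "y": 0, "z": 0, "spin": 0}, {"x": 0, "y": 0, "z": 0, "spin": 0}, {"x": 0, "y": 0, "z": 0, "spin": 0}, {"x": 0, "y": 0, "z": 0, "spin": 0}, {"x": 0, "y": 0, "z": 0, "spin": 0}, {"x": 0, "y": 0, "z": 0, "spin": 0}]' --jaw 1 --squeeze 30

```text
time_s: 17.15
eef_pos: [0.4956, 0.2536, 0.0987]
ee_rot: [0.0, 0.736, 0.677, 0.001]
contact_force: [0.5, -0.7, 4.9]
width: 0.186
gripper_force: 30.0
```

```bash
python3 - <<'E'
from h import *
s=manip.sense();print(s['eef_pos'],s['ee_rot'],s['contact_force'],s['time_s'],s['width']*95)
E
```

```text
[0.49556056 0.25363657 0.09867845] [3.03328817e-04 7.35923932e-01 6.77063967e-01 5.09517888e-04] [ 0.5147868  -0.70111307  4.85429583] 17.15 17.635218011742698
```

```bash
cat > arc.py <<'E'
import numpy as np,sys
def arc(phi0,steps,C=(.4453,.2557),P0=None,r=.0502,th=85.2):
    u=np.array([np.cos(np.radians(th)),np.sin(np.radians(th))]);v=np.array([u[1],-u[0]])
    pos=np.array(C)+r*np.array([np.cos(np.radians(phi0)),np.sin(np.radians(phi0))]) if P0 is None else np.array(P0)
    ph=phi0;out=[]
    for s in steps:
        ph-=s; g=np.array(C)+r*np.array([np.cos(np.radians(ph)),np.sin(np.radians(ph))])
        d=(g-pos)/.025; a,b=round(d@u,2),round(d@v,2); pos=pos+.025*(a*u+b*v)
        out.append('{"x": %g, "y": %g, "z": 0, "spin": 0}'%(a,b))
    print('['+', '.join(out)+']',ph,pos.round(4))
if __name__=='__main__': 
    a=[float(x) for x in sys.argv[1:]]
    arc(a[0],[a[1]]*int(a[2]),P0=a[3:5] if len(a)>4 else None)
E
python3 arc.py -2.4 10 9; python3 arc.py -92.4 10 6
```

```text
[{"x": -0.35, "y": -0.02, "z": 0, "spin": 0}, {"x": -0.34, "y": -0.07, "z": 0, "spin": 0}, {"x": -0.32, "y": -0.14, "z": 0, "spin": 0}, {"x": -0.3, "y": -0.19, "z": 0, "spin": 0}, {"x": -0.26, "y": -0.23, "z": 0, "spin": 0}, {"x": -0.21, "y": -0.28, "z": 0, "spin": 0}, {"x": -0.16, "y": -0.31, "z": 0, "spin": 0}, {"x": -0.11, "y": -0.34, "z": 0, "spin": 0}, {"x": -0.04, "y": -0.34, "z": 0, "spin": 0}] -92.4 [0.4433 0.2055]
[{"x": 0.02, "y": -0.35, "z": 0, "spin": 0}, {"x": 0.07, "y": -0.34, "z": 0, "spin": 0}, {"x": 0.14, "y": -0.32, "z": 0, "spin": 0}, {"x": 0.19, "y": -0.3, "z": 0, "spin": 0}, {"x": 0.23, "y": -0.26, "z": 0, "spin": 0}, {"x": 0.28, "y": -0.21, "z": 0, "spin": 0}] -152.4 [0.4008 0.2324]
```

Emit:
servo_tool --commands '[{"x": -0.35, "y": -0.02, "z": 0, "spin": 0}, {"x": -0.34, "y": -0.07, "z": 0, "spin": 0}, {"x": -0.32, "y": -0.14, "z": 0, "spin": 0}]'

```text
time_s: 17.4
eef_pos: [0.4881, 0.2295, 0.0987]
ee_rot: [0.0, 0.736, 0.677, 0.001]
contact_force: [-0.2, 8.3, 3.7]
width: 0.181
gripper_force: 30.0
```

Emit:
servo_tool --commands '[{"x": -0.3, "y": -0.19, "z": 0, "spin": 0}, {"x": -0.26, "y": -0.23, "z": 0, "spin": 0}, {"x": -0.21, "y": -0.28, "z": 0, "spin": 0}]'

```text
time_s: 17.65
eef_pos: [0.4692, 0.2117, 0.0987]
ee_rot: [0.0, 0.736, 0.677, 0.002]
contact_force: [2.8, 10.2, 1.3]
width: 0.186
gripper_force: 30.0
```

Emit:
servo_tool --commands '[{"x": -0.16, "y": -0.31, "z": 0, "spin": 0}, {"x": -0.11, "y": -0.34, "z": 0, "spin": 0}, {"x": -0.04, "y": -0.34, "z": 0, "spin": 0}]'

```text
time_s: 17.9
eef_pos: [0.4444, 0.206, 0.0987]
ee_rot: [0.001, 0.736, 0.677, 0.002]
contact_force: [7.4, 4.5, -0.3]
width: 0.183
gripper_force: 30.0
```

Emit:
servo_tool --commands '[{"x": 0.02, "y": -0.35, "z": 0, "spin": 0}, {"x": 0.07, "y": -0.34, "z": 0, "spin": 0}, {"x": 0.14, "y": -0.32, "z": 0, "spin": 0}]'

```text
time_s: 18.15
eef_pos: [0.4195, 0.2134, 0.0987]
ee_rot: [0.001, 0.736, 0.677, 0.002]
contact_force: [6.2, -1.8, 3.9]
width: 0.185
gripper_force: 30.0
```

Emit:
servo_tool --commands '[{"x": 0.19, "y": -0.3, "z": 0, "spin": 0}, {"x": 0.23, "y": -0.26, "z": 0, "spin": 0}, {"x": 0.28, "y": -0.21, "z": 0, "spin": 0}]'

```text
time_s: 18.4
eef_pos: [0.4015, 0.2324, 0.0987]
ee_rot: [0.001, 0.736, 0.677, 0.001]
contact_force: [6.1, -4.9, 3.2]
width: 0.184
gripper_force: 30.0
```

```bash
python3 - <<'E'
from h import *
s=manip.sense();p=s['eef_pos'];d=p[:2]-[.4453,.2557];print(p,np.degrees(np.arctan2(d[1],d[0])),np.hypot(*d),s['contact_force'])
c=cap('scene');save(c,'s6.png');P=cloud(c).reshape(-1,3)
for nm,x0,x1,y0,y1,za,zb in(('pad',.41,.47,.1,.175,.045,.053),('coupon',.40,.47,.06,.16,.032,.0435)):
    m=(P[:,0]>x0)&(P[:,0]<x1)&(P[:,1]>y0)&(P[:,1]<y1)&(P[:,2]>za)&(P[:,2]<zb)
    if m.sum()>3: print(nm,m.sum(),P[m].min(0).round(3),P[m].max(0).round(3))
E
python3 arc.py -152.4 6 12
```

```text
[0.40146547 0.23244389 0.09866108] -152.05211682352993 0.04962169964428349 [ 6.11705098 -4.90848488  3.24348931]
pad 50 [0.418 0.144 0.045] [0.457 0.173 0.053]
coupon 279 [0.4   0.06  0.032] [0.462 0.16  0.043]
[{"x": 0.18, "y": -0.1, "z": 0, "spin": 0}, {"x": 0.2, "y": -0.09, "z": 0, "spin": 0}, {"x": 0.2, "y": -0.06, "z": 0, "spin": 0}, {"x": 0.2, "y": -0.04, "z": 0, "spin": 0}, {"x": 0.21, "y": -0.02, "z": 0, "spin": 0}, {"x": 0.21, "y": 0, "z": 0, "spin": 0}, {"x": 0.21, "y": 0.03, "z": 0, "spin": 0}, {"x": 0.21, "y": 0.04, "z": 0, "spin": 0}, {"x": 0.2, "y": 0.07, "z": 0, "spin": 0}, {"x": 0.19, "y": 0.09, "z": 0, "spin": 0}, {"x": 0.18, "y": 0.1, "z": 0, "spin": 0}, {"x": 0.17, "y": 0.13, "z": 0, "spin": 0}] -224.4 [0.4095 0.2909]
```

Emit:
servo_tool --commands '[{"x": 0.18, "y": -0.1, "z": 0, "spin": 0}, {"x": 0.2, "y": -0.09, "z": 0, "spin": 0}, {"x": 0.2, "y": -0.06, "z": 0, "spin": 0}]'

```text
time_s: 18.7
eef_pos: [0.3964, 0.2472, 0.0986]
ee_rot: [0.001, 0.736, 0.677, 0.001]
contact_force: [4.8, -5.7, 8.4]
width: 0.182
gripper_force: 30.0
```

Emit:
servo_tool --commands '[{"x": 0.2, "y": -0.04, "z": 0, "spin": 0}, {"x": 0.21, "y": -0.02, "z": 0, "spin": 0}]'

```text
time_s: 18.87
eef_pos: [0.3956, 0.2574, 0.0986]
ee_rot: [0.001, 0.736, 0.677, 0.0]
contact_force: [2.4, -6.8, 8.1]
width: 0.185
gripper_force: 30.0
```

Emit:
servo_tool --commands '[{"x": 0.21, "y": 0, "z": 0, "spin": 0}, {"x": 0.21, "y": 0.03, "z": 0, "spin": 0}]'

```text
time_s: 19.03
eef_pos: [0.3969, 0.2677, 0.0986]
ee_rot: [0.0, 0.736, 0.677, 0.0]
contact_force: [1.5, -6.9, 9.2]
width: 0.182
gripper_force: 30.0
```

Emit:
servo_tool --commands '[{"x": 0.21, "y": 0.04, "z": 0, "spin": 0}, {"x": 0.2, "y": 0.07, "z": 0, "spin": 0}]'

```text
time_s: 19.2
eef_pos: [0.4003, 0.2776, 0.0986]
ee_rot: [0.0, 0.736, 0.677, -0.0]
contact_force: [1.0, -8.5, 10.1]
width: 0.182
gripper_force: 30.0
```

Emit:
servo_tool --commands '[{"x": 0.19, "y": 0.09, "z": 0, "spin": 0}, {"x": 0.18, "y": 0.1, "z": 0, "spin": 0}]'

```text
time_s: 19.37
eef_pos: [0.4055, 0.2861, 0.0985]
ee_rot: [0.0, 0.736, 0.677, -0.001]
contact_force: [-1.3, -9.9, 12.5]
width: 0.181
gripper_force: 30.0
```

```bash
cat > f.py <<'E'
from h import *
s=manip.sense();p=s['eef_pos'];d=p[:2]-[.4453,.2557];r=d/np.hypot(*d);f=s['contact_force'][:2]
print(np.degrees(np.arctan2(d[1],d[0]))-360,np.hypot(*d),'tan',f@[-r[1],r[0]],'rad',f@r)
E
python3 f.py; python3 arc.py -218.4 4 9
```

```text
-217.40034460175656 0.05012556322492566 tan 8.704792417170045 rad -4.988519680249384
[{"x": 0.11, "y": 0.08, "z": 0, "spin": 0}, {"x": 0.11, "y": 0.09, "z": 0, "spin": 0}, {"x": 0.1, "y": 0.1, "z": 0, "spin": 0}, {"x": 0.1, "y": 0.1, "z": 0, "spin": 0}, {"x": 0.09, "y": 0.11, "z": 0, "spin": 0}, {"x": 0.07, "y": 0.12, "z": 0, "spin": 0}, {"x": 0.08, "y": 0.12, "z": 0, "spin": 0}, {"x": 0.06, "y": 0.12, "z": 0, "spin": 0}, {"x": 0.05, "y": 0.13, "z": 0, "spin": 0}] -254.4 [0.4317 0.304 ]
```

Emit:
servo_tool --commands '[{"x": 0.11, "y": 0.08, "z": 0, "spin": 0}, {"x": 0.11, "y": 0.09, "z": 0, "spin": 0}]'

```text
time_s: 19.53
eef_pos: [0.4098, 0.2911, 0.0985]
ee_rot: [0.0, 0.736, 0.677, -0.001]
contact_force: [-4.4, -8.9, 13.9]
width: 0.185
gripper_force: 30.0
```

```bash
python3 f.py
```

```text
-224.92645930517176 0.05014453097980114 tan 9.37238603681734 rad -3.1633851228606296
```

Emit:
servo_tool --commands '[{"x": 0.1, "y": 0.1, "z": 0, "spin": 0}]'

```text
time_s: 19.62
eef_pos: [0.4122, 0.2934, 0.0985]
ee_rot: [-0.0, 0.736, 0.677, -0.001]
contact_force: [-5.8, -6.5, 14.8]
width: 0.181
gripper_force: 30.0
```

```bash
python3 f.py
```

```text
-228.69923158199438 0.05013317352505178 tan 8.654202044963892 rad -1.004251728782851
```

Emit:
servo_tool --commands '[{"x": 0.1, "y": 0.1, "z": 0, "spin": 0}]'

```text
time_s: 19.7
eef_pos: [0.4148, 0.2956, 0.0985]
ee_rot: [-0.0, 0.736, 0.677, -0.002]
contact_force: [-4.9, -7.5, 14.1]
width: 0.181
gripper_force: 30.0
```

```bash
python3 f.py
```

```text
-232.58655328102884 0.050202283355114 tan 8.467686973719013 rad -3.0024371842371322
```

Emit:
servo_tool --commands '[{"x": 0.09, "y": 0.11, "z": 0, "spin": 0}]'

```text
time_s: 19.78
eef_pos: [0.4176, 0.2976, 0.0985]
ee_rot: [-0.0, 0.736, 0.677, -0.002]
contact_force: [-7.2, -6.6, 14.8]
width: 0.183
gripper_force: 30.0
```

```bash
python3 f.py
```

```text
-236.5085736529417 0.05022428323653475 tan 9.660013733997888 rad -1.5548627033414677
```

Emit:
servo_tool --commands '[{"x": 0.07, "y": 0.12, "z": 0, "spin": 0}]'

```text
time_s: 19.87
eef_pos: [0.4205, 0.2993, 0.0985]
ee_rot: [-0.0, 0.736, 0.677, -0.002]
contact_force: [-10.3, -2.6, 15.7]
width: 0.182
gripper_force: 30.0
```

```bash
python3 f.py
```

```text
-240.32845803813439 0.05012661507110976 tan 10.270630236720853 rad 2.8633422302976537
```

Emit:
servo_tool --commands '[{"x": 0, "y": 0, "z": 0, "spin": 0}, {"x": 0, "y": 0, "z": 0, "spin": 0}]' --jaw 0.58

```text
time_s: 20.03
eef_pos: [0.4217, 0.2999, 0.098]
ee_rot: [-0.0, 0.736, 0.677, -0.0]
contact_force: [0.5, -0.2, 0.3]
width: 0.27
gripper_force: 0.0
```

Emit:
servo_tool --commands '[{"x": 0, "y": 0, "z": 0, "spin": 0}, {"x": 0, "y": 0, "z": 0, "spin": 0}, {"x": 0, "y": 0, "z": -0.5, "spin": 0}, {"x": 0, "y": 0, "z": -1, "spin": 0}, {"x": 0, "y": 0, "z": -1, "spin": 0}, {"x": 0, "y": 0, "z": -1, "spin": 0}, {"x": 0, "y": 0, "z": -1, "spin": 0}, {"x": 0, "y": 0, "z": 0, "spin": 0}]'

```text
time_s: 20.7
eef_pos: [0.4231, 0.3008, 0.2147]
ee_rot: [0.001, 0.736, 0.677, 0.003]
contact_force: [-0.7, -0.5, -0.9]
width: 0.423
gripper_force: 0.0
```

Emit:
servo_tool --commands '[{"x": -1, "y": 0.16, "z": 0, "spin": 0}, {"x": -1, "y": 0.16, "z": 0, "spin": 0}, {"x": -1, "y": 0.16, "z": 0, "spin": 0}, {"x": -1, "y": 0.16, "z": 0, "spin": 0}, {"x": -1, "y": 0.16, "z": 0, "spin": 0}, {"x": -1, "y": 0.16, "z": 0, "spin": 0}, {"x": -1, "y": 0.16, "z": 0, "spin": 0}, {"x": 0, "y": 0, "z": 0, "spin": 0}, {"x": 0, "y": 0, "z": 0, "spin": 0}]'

```text
time_s: 21.45
eef_pos: [0.4352, 0.1225, 0.2103]
ee_rot: [-0.0, 0.737, 0.676, -0.0]
contact_force: [0.0, -0.1, -0.2]
width: 0.422
gripper_force: 0.0
```

```bash
python3 - <<'E'
from h import *
import pickle
s=manip.sense();print(s['eef_pos'],s['time_s'])
c=cap('wrist');pickle.dump(c,open('w7.pkl','wb'))
u=np.array([.082,.9966]);v=np.array([.9966,-.082]);o=np.array([.4334,.1060])
for nm,c in(('before',pickle.load(open('wrist5.pkl','rb'))),('now',c)):
    P=cloud(c).reshape(-1,3);a=(P[:,:2]-o)@u*1000;b=(P[:,:2]-o)@v*1000;z=P[:,2]*1000
    for k,bl,za,zb,lo,hi in(('fence',25,43.5,50,-75,-35),('coupon',24,34,41,-60,60),('pad',16,45.5,52,20,85),('grip',70,112,125,80,220)):
        m=(abs(b)<bl)&(z>za)&(z<zb)&(a>lo)&(a<hi)
        if m.sum(): print(nm,k,m.sum(),'x',np.percentile(a[m],[2,98]).round(1),'y',np.percentile(b[m],[2,98]).round(1),'z',np.median(z[m]).round(1))
    for x in(-30,-20,-5,10,20,30):
        m=(abs(b)<12)&(abs(a-x)<4)&(z>30); print(x,np.median(z[m]).round(1),end='; ')
    print()
E
```

```text
[0.4352015  0.12247697 0.21026425] 21.45
before fence 459 x [-57.4 -44.2] y [-24.5  24.7] z 45.8
before coupon 2266 x [-44.2  43.3] y [-20.   18.6] z 35.9
before pad 360 x [52.9 68. ] y [-15.3  15.2] z 48.6
before grip 446 x [143.4 158.6] y [41.2 56.7] z 119.1
-30 35.9; -20 35.7; -5 35.9; 10 36.2; 20 35.8; 30 35.8; 
now fence 454 x [-57.2 -44.2] y [-24.4  23.8] z 45.8
now coupon 2189 x [-44.3  47.3] y [-20.6  17.9] z 35.9
now pad 352 x [36.6 52.9] y [-15.5  15.5] z 48.6
now grip 25 x [182.5 183.8] y [-33.3 -24.3] z 114.0
-30 35.9; -20 35.8; -5 36.6; 10 35.9; 20 35.9; 30 35.9;
```

```bash
python3 -c "
from cell import manip
print(manip.close_job())"
```

```text
the job is handed in; nothing more can be done
None
```

The short coupon is flat on the bed and clamped against the fence, with about 10.3 N felt at the grip when I stopped, which I estimate puts about 40–45 N on the coupon. I let go of the wheel, never touched the long coupon, and handed in the job at about 21.5 s; no verdict was returned.

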